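Rock the seesaw gate of a ball sorter and feed the balls down the other chute

TASK

On the bench-top ball sorter, press down the raised yellow pad of the blue seesaw gate with the fingertips until the gate rocks fully over to its other side. Then push the orange feed stop all the way aside, to the left as the robot sees it, so that all three dark steel balls roll down the chute that the gate now leads to and come to rest in its tray. Do not touch the balls, and leave the bottle, the beaker and the jar where they stand.

Things in the scene. Friction and masses are not known exactly. Their poses are not given: they have to be found in the camera images.
- sorter: Fixed ball sorter. Origin on the bench, straight below the middle of the gate's pivot. x points away from the robot (up the feed channel), y to its left, z up; turned by up to 0.25 rad. Blue seesaw gate: a trough 200 mm long along y, pivot axis along x at z = 90 mm. Each end leads by a white chute to a tray. The only thing below the pads is the base plate, 10 mm high.
- gate (a joint): Gate angle (rad), -0.3 to 0.3, 0 = level. Positive: left (+y) end up, balls run to the right; negative: right end up, balls run to the left. The gate (about 800 g) is top-heavy: it rests at one end of its range and, once pressed past level, falls over to the other by itself. It takes about 1 N on the pad. It may start on either side.
- pad_left (a point): Centre of the top face of the gate's left yellow finger pad, 52 x 52 mm: 65 mm in front (-x) of the trough's midline, 72 mm left of the pivot, 44 mm above its axis. It tilts with the gate, 43 mm higher when up than when down. The blue front wall of the trough stands behind it, face 43 mm from the pad's centre, top 49 mm above the pad.
- pad_right (a point): Centre of the top face of the gate's right yellow finger pad, 52 x 52 mm, the mirror image of the left one (72 mm right of the pivot).
- feed_stop (a joint): How far the orange feed stop is pushed aside (m): 0 to 0.004 at the start, its blade blocking the channel; 0.045 at its end stop, channel open. It slides to the sorter's +y (left as the robot sees it), needs about 1.5 N and stays where it is left.
- stop_tab (a point): Centre of the feed stop's orange tab, a block 40 (sorter's x) x 20 (y) x 45 mm high standing above the feed channel, 62 mm behind (+x) the pivot, centre 229.5 mm above the bench. It moves with the stop. To open, push its right (-y) face to the left. Guide rails and channel walls near it reach z = 203 mm at most.
- channel_top (a point): Middle of the upper end of the aluminium feed channel, at floor level, 200 mm behind (+x) the pivot. The channel is 37 mm wide, walls 29 mm high, and slopes down at 0.12 rad to 16 mm (walls: 34 mm) behind the pivot, where it drops balls into the middle of the trough.
- tray_left (a point): Centre of the inner floor of the green left tray: inside 92 mm (sorter's x) x 97 mm (y), wall tops 55 to 110 mm above the bench. Fixed to the sorter.
- tray_right (a point): Centre of the inner floor of the grey right tray, same size as the left one. Fixed to the sorter.
- reagent_mid (a point): Bystander: middle of an amber glass bottle with blue cap, 56 mm diameter, 115 mm high.
- beaker_mid (a point): Bystander: middle of an empty glass beaker, 64 mm diameter, 80 mm high.
- jar_mid (a point): Bystander: middle of a white plastic jar, 50 mm diameter, 70 mm high.
- ball0_center (a point): Centre of a dark steel ball, polished, 25 mm diameter, 64 g: the first (lowest), resting against the feed stop in the queue in the feed channel at the start. Once the stop is open it rolls down by itself, within about 3 s.
- ball1_center (a point): Centre of a dark steel ball, polished, 25 mm diameter, 64 g: the second in the queue in the feed channel at the start. Once the stop is open it rolls down by itself, within about 3 s.
- ball2_center (a point): Centre of a dark steel ball, polished, 25 mm diameter, 64 g: the third (highest) in the queue in the feed channel at the start. Once the stop is open it rolls down by itself, within about 3 s.

How it is judged (in metres and radians):
On the way, in this order (a step that is already met when the one before it is completed fails the run):
1. the gate is rocked fully over to its other side while the feed stop is still shut (distance of pad_left from where it was at the start of the episode above 0.03 m and (value of joint gate above 0.24 rad or value of joint gate below -0.24 rad) and value of joint feed_stop below 0.01 m), for 0.2 s.
2. the feed stop is pushed aside to the left (value of joint feed_stop above 0.036 m), for 0.2 s.
At the end, for the whole second after the job is handed in: The gate rests against the end of its range opposite to the start (beyond 0.24 rad), the feed stop is at least 36 mm aside, all three balls lie in the tray on the gate's low side (centres inside the tray walls, below 60 mm), and the bottle, beaker and jar are within 25 mm of where they stood (distance of pad_left from where it was at the start of the episode above 0.03 m and (value of joint gate above 0.24 rad or value of joint gate below -0.24 rad) and ((value of joint gate below -0.24 rad and y of ball0_center in the frame of sorter between 0.159 and 0.256 m and x of ball0_center in the frame of sorter between -0.046 and 0.046 m and height (world z) of each of ball0_center, ball1_center, ball2_center below 0.06 m and y of ball1_center in the frame of sorter between 0.159 and 0.256 m and x of ball1_center in the frame of sorter between -0.046 and 0.046 m and y of ball2_center in the frame of sorter between 0.159 and 0.256 m and x of ball2_center in the frame of sorter between -0.046 and 0.046 m) or (value of joint gate above 0.24 rad and y of ball0_center in the frame of sorter between -0.256 and -0.159 m and x of ball0_center in the frame of sorter between -0.046 and 0.046 m and height (world z) of each of ball0_center, ball1_center, ball2_center below 0.06 m and y of ball1_center in the frame of sorter between -0.256 and -0.159 m and x of ball1_center in the frame of sorter between -0.046 and 0.046 m and y of ball2_center in the frame of sorter between -0.256 and -0.159 m and x of ball2_center in the frame of sorter between -0.046 and 0.046 m)) and value of joint feed_stop above 0.036 m and distance of each of reagent_mid, beaker_mid, jar_mid from where it was at the start of the episode below 0.025 m); the robot touches nothing.
It fails at once if a ball is touched by the robot (contact force between any of the fingers, the arm and ball0 above 0.3 N or contact force between any of the fingers, the arm and ball1 above 0.3 N or contact force between any of the fingers, the arm and ball2 above 0.3 N).
It fails at once if a ball is lifted (height (world z) of any of ball0_center, ball1_center, ball2_center above 0.215 m).
It fails at once if the bottle, beaker or jar is shifted, tipped or lifted (distance of any of reagent_mid, beaker_mid, jar_mid from where it was at the start of the episode above 0.025 m or angle between any of reagent_mid, beaker_mid, jar_mid's own z axis and vertical above 0.3 rad).
It also fails if it takes over 42 s, if anything falls off the work surface, if the arm or the gripper's body presses on something with over 40 N, if the wrist force passes 120 N, or if a joint passes its speed limit or range.

ROBOT

A 6-joint arm with a two-finger parallel gripper is mounted at the origin on the work surface. World frame = base frame: x ahead of the robot, y to its left, z up, the work surface at z = 0. Lengths are in m, angles in degrees, forces in N, time in s.
With the tool pointing down it reaches from about 0.325 to 0.775 m from the base axis. Payload 5.5 kg.
Tool frame: the origin (TCP) lies on the centre line of the jaws, within the pads' length; the fingertips stand 19 mm ahead of it and the grasp point (between the pads) is the TCP; y points along the fingers, z is the direction in which the jaws open and shut, and the axes are right-handed (so a half turn about y gives the same grasp; the last joint's range is limited). The gripper opens to 85 mm and grips with 20 to 120 N. Pads are 22 mm wide; open, the fingers measure 114 mm over their backs; the gripper's body (76 mm by 85 mm) begins 54 mm behind the grasp point. The pads swing forward as they close: fully open they stand 13 mm farther back than shut.
Start: joints at [63.043, 5.22, 70.514, -0, 104.267, -3.249], TCP at [0.241, 0.549, 0.25] pointing down, gripper open.
Joint ranges: [-164.24, 164.24], [-49.07, 125.15], [9.68, 141.18], [-86.29, 266.29], [3.28, 154.24], [-151.56, 151.56]. Speed limits (degrees/s): [147.25, 147.25, 172.46, 180, 180, 180].

INTERFACE

Orientations are given as [roll, pitch, yaw] about the fixed x, y, z axes, in that order (R = Rz(yaw) Ry(pitch) Rx(roll)).
In Python, from rig import r gives the robot as it stands.
- The arm moves only by the tool apply_moves, never from a script. Its argument "steps" is a list of rows, each a list of 3 entries, a list of its own where there are three numbers: the closure in counts, from 0 (fully open) to 255 (shut), then the shift along the tool's x, y, z in mm, then the turn, a rotation vector about the tool's x, y, z in rad. A call has 1 to 20 rows; each row shifts and turns the pose as measured when the row begins, along the tool's axes as they then stand; what a row does not reach is not made up. A row lasts 1/8 s, in which the tool goes at most 62.5 mm and 10.7 degrees, less where a joint would pass 70% of its speed; a pose out of reach is approached as far as the arm can. A call is refused whole if a number of a shift passes 62.5 or a number of a turn 0.188, either way. A call with a gripper value outside its range is refused whole. The fingers move at their own pace and stop on an object; "newtons" is the grip in N (left out, the last holds). Time passes only in rows, so rows that do not move let the fingers close. It gives the time, the measured TCP pose, the force and the opening at its end, in the units of the state.
- r.state(): the state, without advancing time (a new reading comes with each control period).
- r.read_camera(name): name is "scene" or "top" or "wrist"; returns the picture (400x640x3 uint8, red, green, blue); there is no depth.
- r.camera_info(name): a dict with "fx", "fy", "cx", "cy" (pixels), "dist_coeffs" ([k1, k2, p1, p2, k3] as OpenCV has them; the pictures are not rectified), "view" (4x4, takes a point from world to camera coordinates); the wrist camera has in their place "mount" (4x4, takes a point from camera to tool coordinates, whose origin is the TCP and whose axes are the tool frame's). Camera axes: x right, y down, z forward; pixel columns grow to the right and rows downward; lengths in m; the calibration is good to about 2 mm. A picture is of the moment at which its call begins: read the wrist's pose just before it. camera_info takes no time and is no camera call.
- r.close_job(): hands the job in, once; it reports no verdict.
The state is a dict: "time_s": time; "joints": joint angles; "joint_velocities": joint speeds; "joint_efforts": joint torques, N m; "tool_pos": TCP position; "ee_rot": TCP orientation; "force": force on the tool from outside, world axes, zero at the start; "ft_torque": the same for the moment, N m; "gripper_width": opening from 0.0 (shut) to 1.0 (fully open).
Only numpy, scipy, OpenCV 4.12 (cv2) and the standard library are available. Lean on these libraries where they do the work, as an engineer would, in place of code of your own. Each camera call takes 0.05 s, during which the arm holds its last target.

## Working session

There is one attempt and no reset: what is moved stays moved. The work goes in short steps, Python scripts to look and compute and a tool call to move; the robot and the scene stay as the last step left them, time stands still between calls to the robot, and variables do not carry over. Pictures are saved under pics/ and viewed, and the job is handed in when it is done.

Besides the shell and the picture viewer there is one more tool, called after "Emit:" in YAML: its name, and indented under it one key for each argument. apply_moves: Moves the arm, as the interface text tells. Its arguments: {"type":"object","properties":{"steps":{"type":"array","items":{"type":"array"}},"newtons":{"type":"number"}},"required":["steps"]}

```bash
mkdir -p pics
python3 - <<'E'
from rig import r
import cv2
print(r.state())
for n in ("scene","top"):
    i=r.camera_info(n); print(n,{k:(v.tolist() if hasattr(v,'tolist') else v) for k,v in i.items()})
    cv2.imwrite(f"pics/{n}0.png",r.read_camera(n)[:,:,::-1])
print(r.camera_info("wrist"))
E
```

```text
{'time_s': 0.0, 'joints': array([ 6.30434627e+01,  5.26322490e+00,  7.05818903e+01, -8.95677196e-04,
        1.04266755e+02, -3.24848162e+00]), 'joint_velocities': array([-0.02128223, -0.02005532,  0.01327215,  0.06371407,  0.05559962,
        0.00973901]), 'joint_efforts': array([-9.98645646e-05, -4.58729589e+01, -4.18024671e+01, -1.01592943e-04,
        1.17393181e-02, -2.95716313e-05]), 'tool_pos': array([0.24113872, 0.54914258, 0.24914951]), 'ee_rot': array([-9.01117393e+01,  5.47216159e-03, -2.37082809e+01]), 'force': array([ 0.47040281,  0.07850681, -0.53196434]), 'ft_torque': array([-0.01217851,  0.02779782,  0.02786932]), 'gripper_width': 0.9996631898704299}
scene {'fx': 463.916177277047, 'fy': 463.916177277047, 'cx': 324.6461696094714, 'cy': 206.9524910958309, 'dist_coeffs': [-0.007118426979061684, 0.0, 0.0, 0.0, 0.0], 'view': [[0.25113373714965026, 0.9679242221808928, 0.007385538623817168, -0.12033005857687804], [0.8255220873912835, -0.2101901472808917, -0.5237684461813017, -0.3869781015142575], [-0.5054157984218426, 0.13763285255181815, -0.851828661530041, 1.40141286918245
[... 330 characters left out ...]
6389786, -0.0626504492337329, 0.5740044747824565], [0.06260458768883707, 0.01041847473330811, -0.9979840284215682, 1.1267409502629822], [0.0, 0.0, 0.0, 1.0]]}
{'fx': 281.4754770043436, 'fy': 281.4754770043436, 'cx': 316.8718456282046, 'cy': 196.37376074506193, 'dist_coeffs': array([-0.01051853,  0.        ,  0.        ,  0.        ,  0.        ]), 'mount': array([[ 3.70265293e-05,  9.63929993e-01,  2.66155908e-01,
        -6.92248165e-02],
       [ 4.41049636e-04, -2.66155898e-01,  9.63929895e-01,
        -1.24516719e-01],
       [ 9.99999902e-01,  8.16969881e-05, -4.34995802e-04,
         4.05699798e-04],
       [ 0.00000000e+00,  0.00000000e+00,  0.00000000e+00,
         1.00000000e+00]])}
```

View pics/scene0.png

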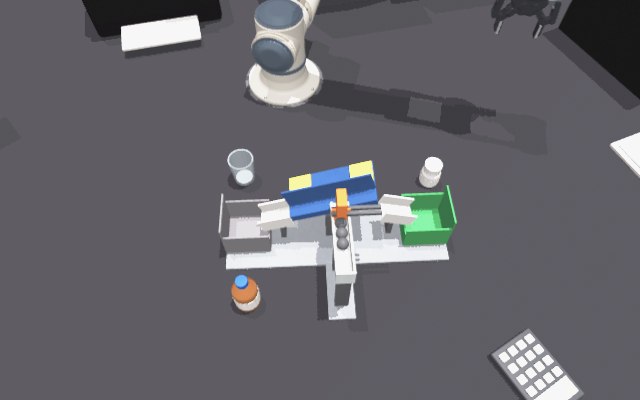

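View pics/top0.png

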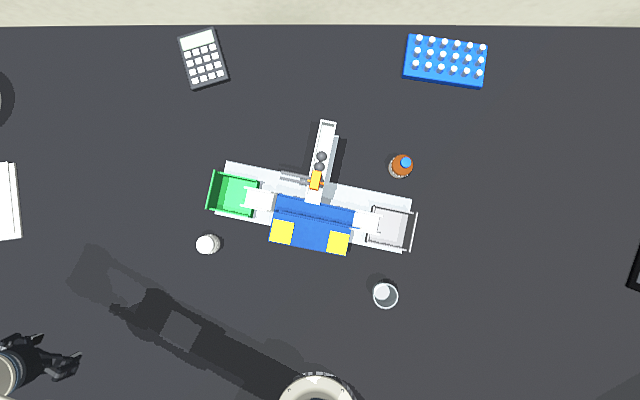

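The scene view comes from the far side: yellow pads at about (300,182) and (361,170), orange tab at (342,203), balls behind it. The top view shows the same pads at (282,232) and (338,242), with the tab at (316,180). Next I'll triangulate these points.

```bash
cat > h.py <<'E'
import numpy as np, cv2
from rig import r
def cam(n):
    i=r.camera_info(n); K=np.array([[i['fx'],0,i['cx']],[0,i['fy'],i['cy']],[0,0,1]])
    return K,np.array(i['dist_coeffs']),np.array(i['view'])
def und(n,p):
    K,d,V=cam(n); return cv2.undistortPoints(np.array(p,float).reshape(-1,1,2),K,d).reshape(-1,2)
def tri(ps,pt):
    a=und('scene',ps);b=und('top',pt)
    X=cv2.triangulatePoints(cam('scene')[2][:3],cam('top')[2][:3],a.T,b.T); return (X[:3]/X[3]).T
def proj(n,P):
    K,d,V=cam(n); return cv2.projectPoints(np.array(P,float).reshape(-1,3),cv2.Rodrigues(V[:3,:3])[0],V[:3,3],K,d)[0].reshape(-1,2)
def plane(n,p,z):
    u=und(n,p); V=cam(n)[2]; R=V[:3,:3]; c=-R.T@V[:3,3]
    d=np.c_[u,np.ones(len(u))]@R; return c+d*((z-c[2])/d[:,2])[:,None]
def blobs(im,lo,hi,amin=40):
    m=cv2.inRange(cv2.cvtColor(im,cv2.COLOR_RGB2HSV),lo,hi)
    n,l,s,c=cv2.connectedComponentsWithStats(m)
    return [(c[k].round(2).tolist(),s[k].tolist()) for k in range(1,n) if s[k,4]>=amin]
E
python3 - <<'E'
from h import *
I={n:cv2.imread(f'pics/{n}0.png')[:,:,::-1].copy() for n in('scene','top')}
B={}
for n in I:
    for nm,lo,hi in(('yel',(24,120,120),(34,255,255)),('or',(8,150,150),(20,255,255)),('grn',(45,120,60),(80,255,255))):
        b=blobs(I[n],lo,hi); B[n,nm]=b; print(n,nm,b)
ys=sorted(c for c,s in B['scene','yel']); yt=sorted(c for c,s in B['top','yel'])
print(tri(ys[::-1],yt))
for n,b in(('scene',(180,130,460,330)),('top',(195,110,425,310))):
    c=I[n][b[1]:b[3],b[0]:b[2],::-1]; f=min(800/c.shape[1],600/c.shape[0])
    cv2.imwrite(f'pics/{n}z.png',cv2.resize(c,None,fx=f,fy=f,interpolation=cv2.INTER_CUBIC)); print(n,f)
E
```

```text
scene yel [([341.6, 197.0], [337, 189, 10, 17, 137])]
scene or [([340.87, 211.35], [332, 205, 18, 15, 141]), ([244.43, 291.58], [232, 278, 24, 23, 274])]
scene grn [([430.86, 218.6], [401, 187, 55, 58, 1836])]
top yel [([314.9, 179.43], [310, 170, 11, 20, 146]), ([281.25, 231.19], [269, 219, 25, 25, 455]), ([337.39, 242.62], [326, 231, 24, 25, 409])]
top or [([400.56, 165.83], [392, 155, 21, 20, 223])]
top grn [([224.8, 192.24], [205, 169, 55, 49, 931])]Traceback (most recent call last):
  File "<stdin>", line 8, in <module>
  File "h.py", line 10, in tri
    X=cv2.triangulatePoints(cam('scene')[2][:3],cam('top')[2][:3],a.T,b.T); return (X[:3]/X[3]).T
cv2.error: OpenCV(4.12.0) /io/opencv/modules/calib3d/src/triangulate.cpp:72: error: (-209:Sizes of input arguments do not match) Number of points must be the same in function 'icvTriangulatePoints'
```

Run:
```python
from h import *
I={n:cv2.imread(f'pics/{n}0.png')[:,:,::-1].copy() for n in('scene','top')}
print(blobs(I['scene'],(22,60,140),(36,255,255)))
print(I['scene'][183,298],I['scene'][170,361])
for n,b in(('scene',(180,130,460,330)),('top',(195,110,425,310))):
    c=I[n][b[1]:b[3],b[0]:b[2],::-1]; f=min(800/c.shape[1],600/c.shape[0])
    cv2.imwrite(f'pics/{n}z.png',cv2.resize(c,None,fx=f,fy=f,interpolation=cv2.INTER_CUBIC)); print(n,f)
```

```text
[([360.78, 168.55], [349, 160, 25, 20, 305]), ([299.48, 181.34], [289, 173, 22, 17, 273]), ([341.44, 197.11], [337, 189, 10, 17, 158])]
[247 247 165] [247 247 165]
scene 2.857142857142857
top 3.0
```

View pics/scenez.png

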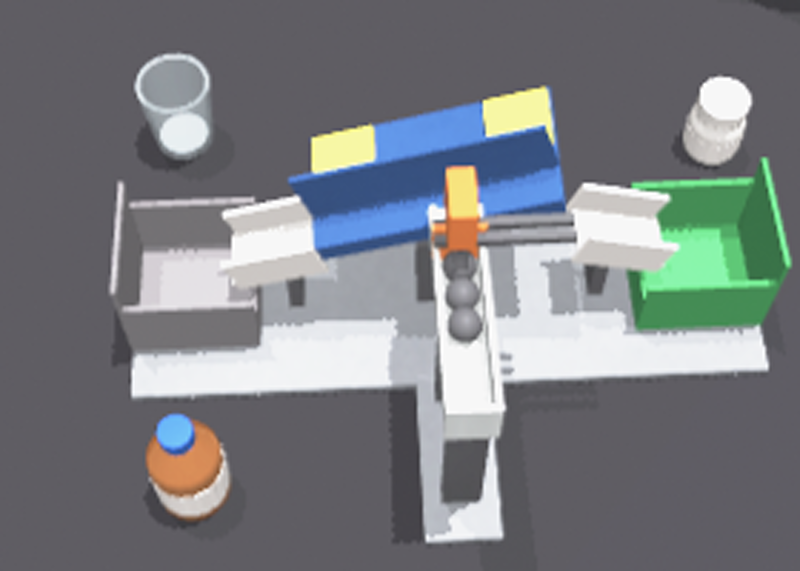

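View pics/topz.png

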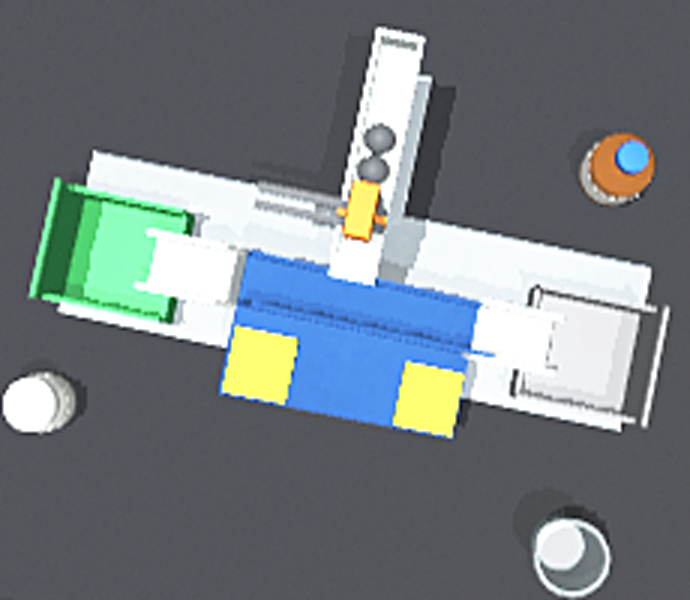

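Run:
```python
from h import *
L=plane('top',[[281.25,231.19]],.1533)[0];R=plane('top',[[337.39,242.62]],.1108)[0]
print(L,R, np.linalg.norm((L-R)[:2]),'exp .1376')
print('tri',tri([[360.78,168.55],[299.48,181.34]],[[281.25,231.19],[337.39,242.62]]))
T=plane('top',[[314.9,179.43]],.252)[0]; print('tab',T, tri([[341.44,197.11]],[[314.9,179.43]]))
# base plate yaw from top edges of picture z (px/3+offset) at z=.01 
z=lambda u,v:[195+u/3,110+v/3]
P=plane('top',[z(93,152),z(650,266),z(60,312),z(620,430)],.01); print(P)
for a,b in((0,1),(2,3)): d=P[a]-P[b]; print('yaw',np.arctan2(-d[0],d[1]))
# fit pose: points in sorter xy -> world
A=np.array([[-.065,.0558],[-.065,-.0818],[.062,.002]]);W=np.array([L[:2],R[:2],T[:2]])
ca=A-A.mean(0);cw=W-W.mean(0);y=np.arctan2((ca[:,0]*cw[:,1]-ca[:,1]*cw[:,0]).sum(),(ca*cw).sum())
c,s=np.cos(y),np.sin(y);Q=np.array([[c,-s],[s,c]]);o=W.mean(0)-Q@A.mean(0);print('yaw',y,o,(A@Q.T+o-W)*1e3)
S=lambda x,y,z:[*(Q@[x,y]+o),z]
pts=[S(-.065,.0558,.1533),S(-.065,-.0818,.1108),S(.062,.002,.252),S(.2,0,.17),S(0,0,.09)]
print(proj('scene',pts).round(1).tolist(),proj('top',pts).round(1).tolist())
print('jar/beaker/bottle',plane('top',[[207,244],[386,295],[405,162]],.07))
```

```text
[0.49142951 0.08099704 0.1533    ] [ 0.46358026 -0.05365751  0.1108    ] 0.13750428080149088 exp .1376
tri [[ 0.49129325  0.07891615  0.16555943]
 [ 0.4637763  -0.0545007   0.12497339]]
tab [6.03922511e-01 4.55362303e-04 2.52000000e-01] [[ 6.04014056e-01 -3.42606330e-04  2.49121333e-01]]
[[ 0.6818543   0.2479269   0.01      ]
 [ 0.57954396 -0.25888768  0.01      ]
 [ 0.53554469  0.275284    0.01      ]
 [ 0.43191072 -0.23069087  0.01      ]]
yaw -0.19919238362274833
yaw -0.2020262140932393
yaw -0.2134333328056158 [0.54349097 0.01228226] [[ 0.3557162  -0.41282985]
 [-0.94099762 -0.23606286]
 [ 0.58528142  0.6488927 ]]
[[361.6, 171.8], [300.5, 184.4], [342.8, 196.3], [344.4, 281.0], [337.3, 212.2]] [[281.4, 231.0], [337.5, 243.0], [314.6, 179.2], [328.6, 126.5], [311.0, 210.4]]
jar/beaker/bottle [[ 0.45665324  0.27945524  0.07      ]
 [ 0.33013538 -0.17891025  0.07      ]
 [ 0.67049081 -0.22972923  0.07      ]]
```

Left pad is up at about (0.491, 0.081, 0.153). Sorter origin is about (0.5435, 0.0123) and its yaw about -0.207 rad; the two views agree. First I turn into the sorter's axes, with tool z along sorter y, shut the fingers and go above the left pad.

Emit:
apply_moves:
  steps:
    - [255,[0,0,0],[0,-0.104,0]]
    - [255,[0,0,0],[0,-0.104,0]]
    - [255,[37,0,-43],[0,0,0]]
    - [255,[37,0,-43],[0,0,0]]
    - [255,[37,0,-43],[0,0,0]]
    - [255,[37,0,-43],[0,0,0]]
    - [255,[37,0,-43],[0,0,0]]
    - [255,[37,0,-43],[0,0,0]]
    - [255,[37,0,-43],[0,0,0]]
    - [255,[37,0,-43],[0,0,0]]
    - [255,[0,0,0],[0,0,0]]

```text
time_s: 1.48
tool_pos: [0.4683, 0.1408, 0.2428]
ee_rot: [-90.7, 0.3, -11.3]
force: [-0.1, 0.7, 0.4]
gripper_width: 0.005
```

```bash
cat >> h.py <<'E'
yaw=-0.207;o=np.array([.5435,.0123]);Q=np.array([[np.cos(yaw),-np.sin(yaw)],[np.sin(yaw),np.cos(yaw)]])
def st():
    s=r.state();p=s['tool_pos'];print('t',round(s['time_s'],2),'sorter xy mm',(Q.T@(p[:2]-o)*1e3).round(1),'z',round(p[2]*1e3,1),'rot',s['ee_rot'].round(1),'F',s['force'].round(1),'w',round(s['gripper_width'],3));return s
E
python3 -c "from h import *;st()"
```

```text
t 1.48 sorter xy mm [-100.   110.3] z 242.8 rot [-90.7   0.3 -11.3] F [-0.1  0.7  0.4] w 0.005
```

Emit:
apply_moves:
  steps:
    - [255,[16,5,-21],[0.012,0.01,0]]
    - [255,[16,5,-21],[0,0,0]]
    - [255,[0,0,0],[0,0,0]]

```text
time_s: 1.85
tool_pos: [0.4907, 0.0939, 0.2315]
ee_rot: [-89.9, 0.5, -11.8]
force: [-0.6, 1.0, 0.5]
gripper_width: 0.002
```

Run:
```python
from h import *
st()
for n in ('wrist','scene'): cv2.imwrite(f'pics/{n}1.png',r.read_camera(n)[:,:,::-1])
```

```text
t 1.85 sorter xy mm [-68.4  69. ] z 231.5 rot [-89.9   0.5 -11.8] F [-0.6  1.   0.5] w 0.002
```

View pics/wrist1.png

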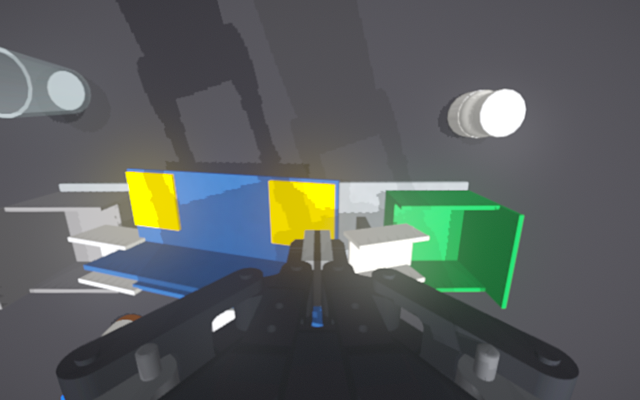

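View pics/scene1.png

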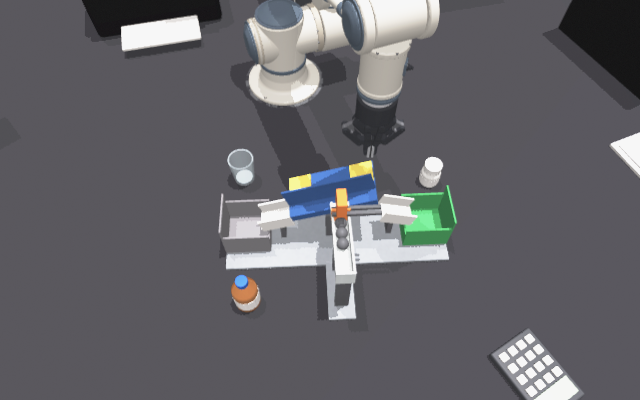

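Tips, at about (317,235) in the wrist view, are above the inner part of the left pad at (300,212). The bystanders are undisturbed. Going down.

Emit:
apply_moves:
  steps:
    - [255,[0,20,-6],[0,0,0]]
    - [255,[0,20,0],[0,0,0]]
    - [255,[0,10,0],[0,0,0]]
    - [255,[0,8,0],[0,0,0]]

```text
time_s: 2.45
tool_pos: [0.4883, 0.0938, 0.174]
ee_rot: [-89.7, 0.3, -11.4]
force: [1.2, 0.4, 1.9]
gripper_width: 0.001
```

Emit:
apply_moves:
  steps:
    - [255,[0,8,0],[0,0,0]]
    - [255,[0,8,0],[0,0,0]]
    - [255,[0,8,0],[0,0,0]]

```text
time_s: 2.82
tool_pos: [0.4887, 0.0945, 0.1496]
ee_rot: [-89.7, 0.2, -11.3]
force: [0.1, 0.3, -0.3]
gripper_width: 0.003
```

Run:
```python
from h import *
st()
for n in ('wrist',): cv2.imwrite(f'pics/{n}2.png',r.read_camera(n)[:,:,::-1])
```

```text
t 2.83 sorter xy mm [-70.5  69.2] z 149.6 rot [-89.7   0.2 -11.3] F [ 0.1  0.3 -0.3] w 0.003
```

View pics/wrist2.png

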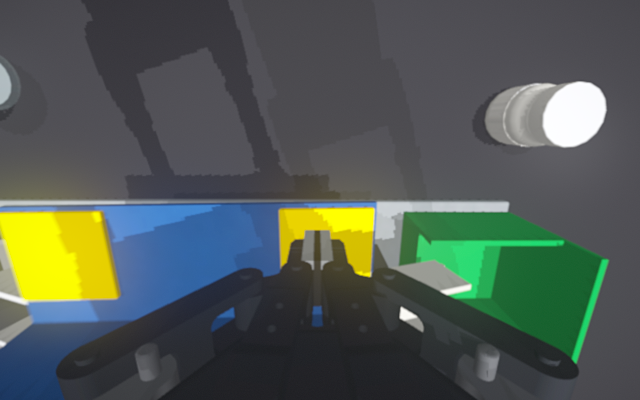

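The right pad at (60,255) now looks higher, so the gate is past or near level. I press a little further.

Emit:
apply_moves:
  steps:
    - [255,[0,8,0],[0,0,0]]
    - [255,[0,6,0],[0,0,0]]
    - [255,[0,0,0],[0,0,0]]
    - [255,[0,0,0],[0,0,0]]
    - [255,[0,-30,0],[0,0,0]]
    - [255,[0,-40,0],[0,0,0]]
    - [255,[0,-40,0],[0,0,0]]

```text
time_s: 3.75
tool_pos: [0.4871, 0.0931, 0.2424]
ee_rot: [-89.9, 0.7, -11.4]
force: [0.2, -0.5, 0.0]
gripper_width: -0.001
```

Run:
```python
from h import *
st()
ims={}
for n in ('wrist','scene'):
    ims[n]=r.read_camera(n); cv2.imwrite(f'pics/{n}3.png',ims[n][:,:,::-1])
c=ims['scene'][130:330,180:460,::-1]
cv2.imwrite('pics/scene3z.png',cv2.resize(c,None,fx=2.5,fy=2.5,interpolation=cv2.INTER_CUBIC))
for g in(.3,-.3):
    P=[]
    for s in(1,-1):
        y=s*.072*np.cos(g)-.044*np.sin(g);z=.09+s*.072*np.sin(g)+.044*np.cos(g);P.append([*(Q@[-.065,y]+o),z])
    print(g,proj('scene',P).round(1).tolist())
print(blobs(ims['scene'],(22,60,140),(36,255,255)))
```

```text
t 3.75 sorter xy mm [-71.8  67.5] z 242.4 rot [-89.9   0.7 -11.4] F [ 0.2 -0.5  0. ] w -0.001
0.3 [[361.4, 171.7], [300.3, 184.6]]
-0.3 [[371.2, 182.2], [311.3, 173.4]]
[([308.93, 170.81], [299, 163, 23, 20, 308]), ([369.77, 178.57], [359, 172, 23, 14, 250]), ([341.57, 197.1], [337, 189, 11, 17, 147])]
```

View pics/scene3z.png

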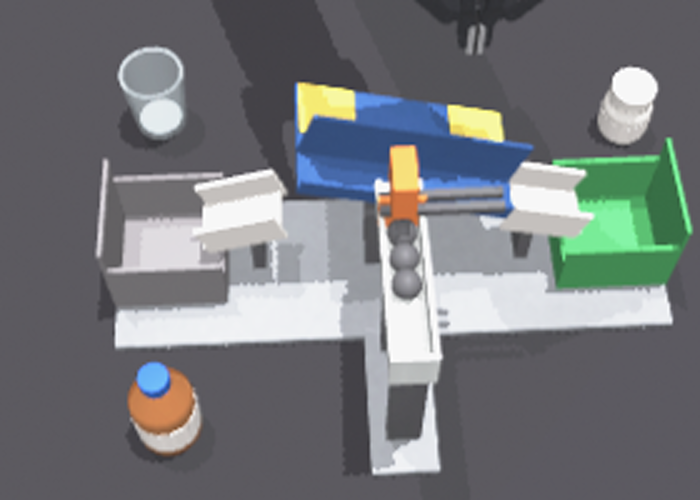

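The gate is fully over: the pads are at (309,171) and (370,179), against (311,173) and (371,182) predicted for -0.3 rad. The balls are still queued. Next I go up and over to the right side of the tab.

Emit:
apply_moves:
  steps:
    - [255,[0,-50,0],[0,0,0]]
    - [255,[34,-8,-30],[0,0,0]]
    - [255,[34,0,-30],[0,0,0]]
    - [255,[34,0,-30],[0,0,0]]
    - [255,[34,0,-30],[0,0,0]]
    - [255,[0,0,0],[0,0,0]]

```text
time_s: 4.6
tool_pos: [0.6017, -0.0556, 0.2968]
ee_rot: [-89.8, 0.7, -11.3]
force: [-0.5, 0.8, -0.4]
gripper_width: -0.003
```

```bash
python3 -c "from h import *;st()"
```

```text
t 4.6 sorter xy mm [ 70.9 -54.5] z 296.8 rot [-89.8   0.7 -11.3] F [-0.5  0.8 -0.4] w -0.003
```

Emit:
apply_moves:
  steps:
    - [255,[-9,25,0],[0,0.01,0]]
    - [255,[0,25,0],[0,0,0]]
    - [255,[0,9,0],[0,0,0]]
    - [255,[0,0,0],[0,0,0]]

```text
time_s: 5.1
tool_pos: [0.591, -0.0517, 0.2343]
ee_rot: [-89.8, 0.8, -11.8]
force: [0.4, 0.2, 0.5]
gripper_width: 0.002
```

Run:
```python
from h import *
st()
for n in ('wrist','scene'):
    im=r.read_camera(n)
    if n=='scene': im=cv2.resize(im[130:330,180:460],None,fx=2.5,fy=2.5,interpolation=cv2.INTER_CUBIC)
    cv2.imwrite(f'pics/{n}4.png',im[:,:,::-1])
```

```text
t 5.1 sorter xy mm [ 59.6 -52.9] z 234.3 rot [-89.8   0.8 -11.8] F [0.4 0.2 0.5] w 0.002
```

View pics/scene4.png

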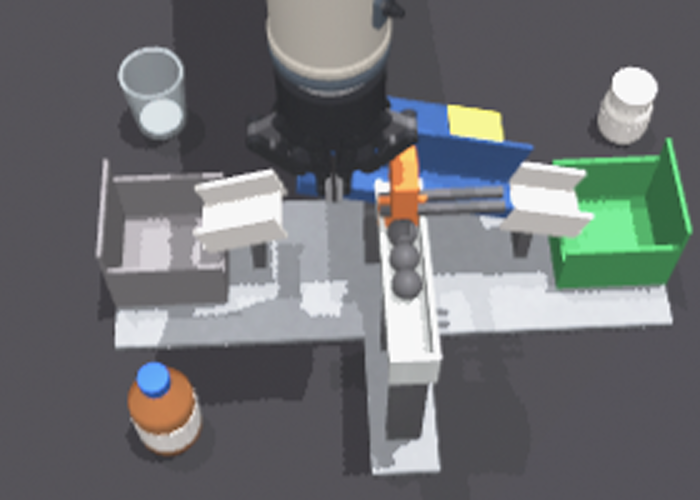

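View pics/wrist4.png

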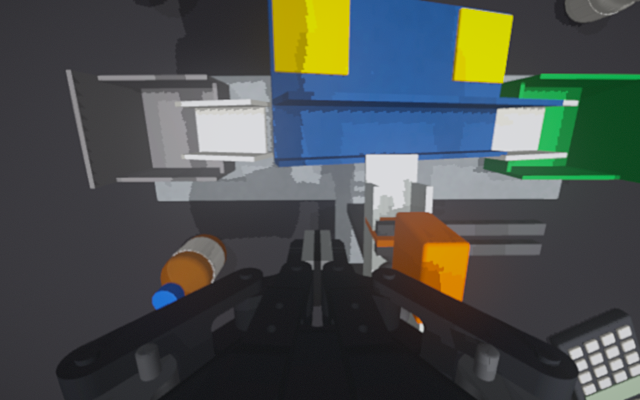

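The fingertips at (317,240) in the wrist view stand to the right of the tab at (430,255), clear of channel and balls. Pushing left.

Emit:
apply_moves:
  steps:
    - [255,[0,0,12],[0,0,0]]
    - [255,[0,0,12],[0,0,0]]
    - [255,[0,0,10],[0,0,0]]
    - [255,[0,0,10],[0,0,0]]
    - [255,[0,0,10],[0,0,0]]

```text
time_s: 5.82
tool_pos: [0.6039, 0.0043, 0.2385]
ee_rot: [-89.8, 0.5, -11.9]
force: [-0.3, -1.9, 0.1]
gripper_width: -0.002
```

Run:
```python
from h import *
st()
cv2.imwrite(f'pics/wrist5.png',r.read_camera('wrist')[:,:,::-1])
```

```text
t 5.83 sorter xy mm [60.7  4.5] z 238.5 rot [-89.8   0.5 -11.9] F [-0.3 -1.9  0.1] w -0.002
```

View pics/wrist5.png

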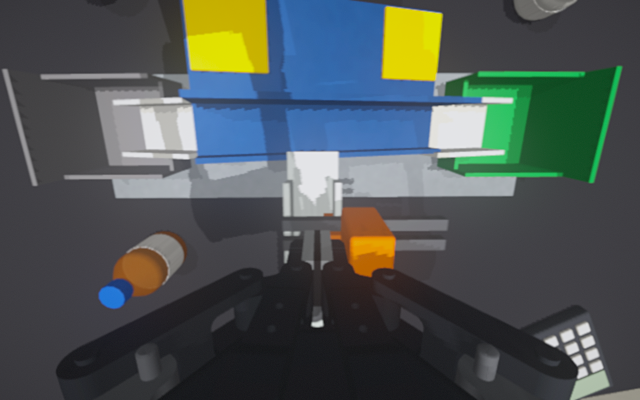

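Emit:
apply_moves:
  steps:
    - [255,[0,0,9],[0,0,0]]
    - [255,[0,0,7],[0,0,0]]
    - [255,[0,0,4],[0,0,0]]

```text
time_s: 6.25
tool_pos: [0.6076, 0.0223, 0.2387]
ee_rot: [-90.2, 0.5, -12.1]
force: [-7.8, -22.8, 1.7]
gripper_width: -0.003
```

Run:
```python
from h import *
st()
cv2.imwrite(f'pics/wrist6.png',r.read_camera('wrist')[:,:,::-1])
im=r.read_camera('scene');cv2.imwrite('pics/scene6.png',cv2.resize(im[130:330,180:460,::-1],None,fx=2.5,fy=2.5,interpolation=cv2.INTER_CUBIC))
```

```text
t 6.25 sorter xy mm [60.7 22.9] z 238.7 rot [-90.2   0.5 -12.1] F [ -7.8 -22.8   1.7] w -0.003
```

View pics/scene6.png

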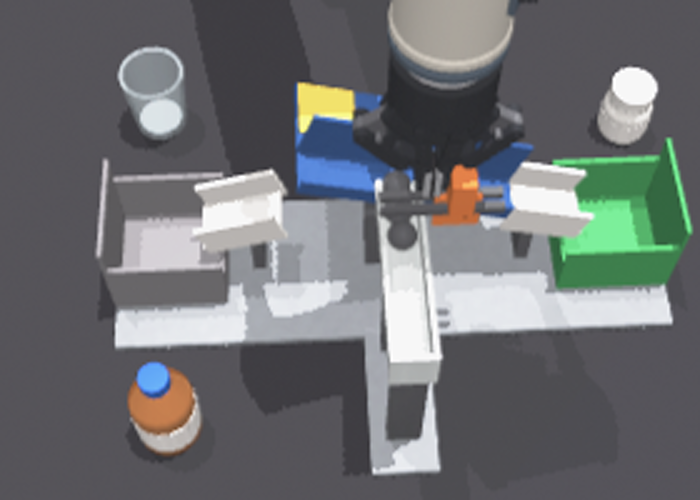

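The stop is at its end (24 N reaction) and the balls are rolling. I back off slightly and go straight up.

Emit:
apply_moves:
  steps:
    - [255,[0,0,-4],[0,0,0]]
    - [255,[0,-25,-3],[0,0,0]]
    - [255,[0,-40,0],[0,0,0]]
    - [255,[0,-40,0],[0,0,0]]
    - [255,[-40,-10,0],[0,0,0]]
    - [255,[-50,0,0],[0,0,0]]
    - [255,[-50,0,0],[0,0,0]]
    - [255,[-50,0,0],[0,0,0]]
    - [255,[0,0,0],[0,0,0]]
    - [255,[0,0,0],[0,0,0]]
    - [255,[0,0,0],[0,0,0]]
    - [255,[0,0,0],[0,0,0]]
    - [255,[0,0,0],[0,0,0]]
    - [255,[0,0,0],[0,0,0]]
    - [255,[0,0,0],[0,0,0]]
    - [255,[0,0,0],[0,0,0]]
    - [255,[0,0,0],[0,0,0]]
    - [255,[0,0,0],[0,0,0]]

```text
time_s: 8.6
tool_pos: [0.4204, 0.0585, 0.3571]
ee_rot: [-89.8, 0.7, -11.9]
force: [0.5, 0.2, 0.7]
gripper_width: -0.0
```

Run:
```python
from h import *
st()
im=r.read_camera('scene');cv2.imwrite('pics/scene7.png',cv2.resize(im[130:330,180:460,::-1],None,fx=2.5,fy=2.5,interpolation=cv2.INTER_CUBIC))
im=r.read_camera('top');cv2.imwrite('pics/top7.png',cv2.resize(im[110:310,195:425,::-1],None,fx=3,fy=3,interpolation=cv2.INTER_CUBIC))
```

```text
t 8.6 sorter xy mm [-130.    19.9] z 357.1 rot [-89.8   0.7 -11.9] F [0.5 0.2 0.7] w -0.0
```

View pics/scene7.png

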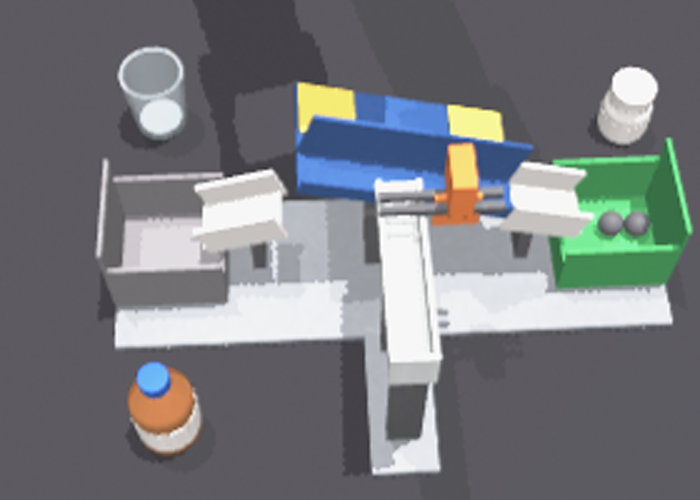

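View pics/top7.png

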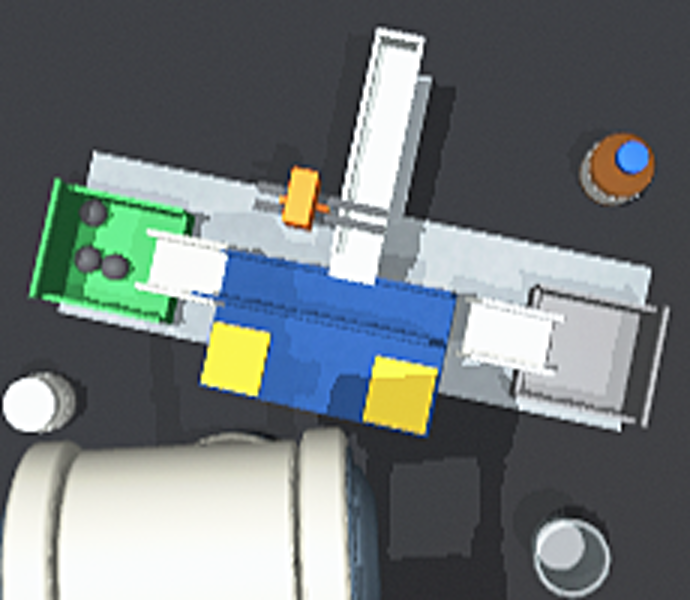

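All three balls are in the green tray (top view, (93,211), (88,258), (116,265)). I let them settle, then measure.

Emit:
apply_moves:
  steps:
    - [255,[0,0,0],[0,0,0]]
    - [255,[0,0,0],[0,0,0]]
    - [255,[0,0,0],[0,0,0]]
    - [255,[0,0,0],[0,0,0]]
    - [255,[0,0,0],[0,0,0]]
    - [255,[0,0,0],[0,0,0]]
    - [255,[0,0,0],[0,0,0]]
    - [255,[0,0,0],[0,0,0]]
    - [255,[0,0,0],[0,0,0]]
    - [255,[0,0,0],[0,0,0]]
    - [255,[0,0,0],[0,0,0]]
    - [255,[0,0,0],[0,0,0]]
    - [255,[0,0,0],[0,0,0]]
    - [255,[0,0,0],[0,0,0]]
    - [255,[0,0,0],[0,0,0]]
    - [255,[0,0,0],[0,0,0]]

```text
time_s: 10.7
tool_pos: [0.4203, 0.0586, 0.3572]
ee_rot: [-89.8, 0.7, -11.9]
force: [-0.0, -0.2, -0.4]
gripper_width: -0.002
```

Run:
```python
from h import *
st()
im=r.read_camera('top');cv2.imwrite('pics/top8.png',cv2.resize(im[110:310,195:425,::-1],None,fx=3,fy=3,interpolation=cv2.INTER_CUBIC))
i0=cv2.imread('pics/top0.png')[:,:,::-1].copy()
for n,a in(('start',i0),('now',im)):
    c=[c for c,s in blobs(a,(10,140,140),(30,255,255)) if 165<c[1]<190 and 285<c[0]<330]
    print(n,c,[(Q.T@(p[:2]-o)*1e3).round(1) for p in plane('top',c,.252)])
    print(' bottle',blobs(a[140:185,385:420].copy(),(95,120,120),(115,255,255),10))
z=lambda u,v:[195+u/3,110+v/3]
print([(Q.T@(p[:2]-o)*1e3).round(1) for p in plane('top',[z(93,211),z(88,258),z(116,265)],.03)])
```

```text
t 10.7 sorter xy mm [-130.   20.] z 357.2 rot [-89.8   0.7 -11.9] F [-0.  -0.2 -0.4] w -0.002
start [[314.46, 174.83]] [array([71.1,  3.8])]
 bottle [([20.1, 22.05], [15, 17, 11, 11, 91])]
now [[294.46, 175.19]] [array([61.3, 45.8])]
 bottle [([20.29, 21.92], [15, 17, 11, 11, 89])]
[array([ 33., 242.]), array([ -9.1, 237. ]), array([ -9.9, 211. ])]
```

View pics/top8.png

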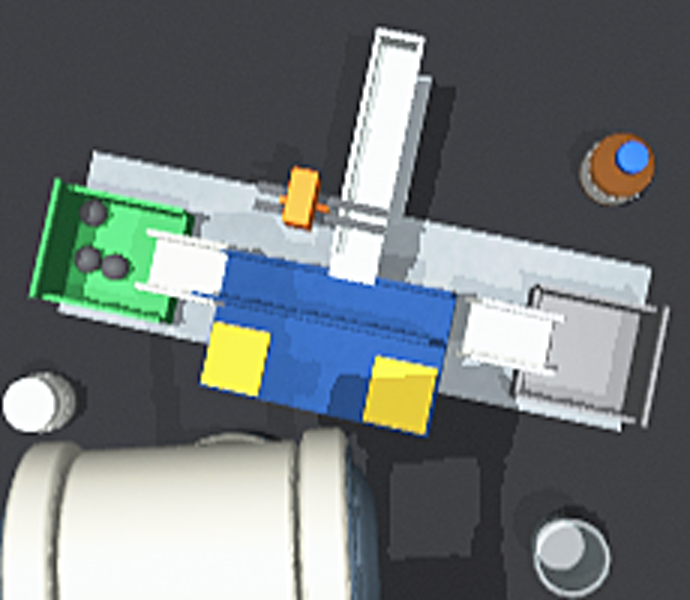

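The view has not changed. The stop is at about 45 mm, all balls lie inside the tray limits, and the bystanders have not moved. Handing in.

```bash
python3 -c "
from rig import r
print(r.close_job())"
```

```text
the job is handed in; nothing more can be done
None
```

The job is done and handed in at about 10.8 s of the 42 s allowed. I pressed the raised left pad until the gate rocked fully over, then pushed the feed stop left to its end stop. The push ended with a reaction of about 24 N. I then backed the arm away, clear of everything.

**Last checks:**
- **Gate:** after the press, the pads showed within 2 to 4 pixels of the positions predicted for -0.3 rad, and the gate looked the same in the last picture.
- **Feed stop:** it measured about 45 mm aside; at least 36 mm was needed.
- **Balls:** all three are in the green left tray, at about (33, 242), (-9, 237) and (-10, 211) mm in sorter x and y. That is inside the limits, and they had not moved in the 2 s before hand-in.
- **Bystanders:** the bottle, beaker and jar look unmoved in the top view. I measured only the bottle, and its cap was within 0.3 pixel of where it started.

**Disagreements:** the pad heights triangulated from the two views came out 12 to 14 mm above the values from the geometry. The near part of each pad is hidden in the scene view, so I used the top view with the known heights. One loose colour mask read the tab's starting position about 9 mm off in x, probably because it caught only part of the tab; the earlier, tighter measurement was the one I used.

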